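Make up the packing caddy

ROBOT

A 6-joint arm with a two-finger parallel gripper is mounted at the origin on a cart in front of the work surface, level with it; the furniture and walls round the work are solid. World frame = base frame: x ahead of the robot, y to its left, z up, the work surface at z = 0. Lengths are in m, angles in rad, forces in N, time in s.
With the tool pointing down it reaches from about 0.275 to 0.775 m from the base axis. Payload 14.6 kg.
Tool frame: the origin (TCP) lies midway between the tips of the shut fingers; the grasp point (between the pads) lies 19 mm behind it; z points along the fingers, y is the direction in which the jaws open and shut (so a half turn about z gives the same grasp; the last joint's range is limited). The gripper opens to 85 mm and grips with 20 to 120 N. Pads are 22 mm wide; open, the fingers measure 114 mm over their backs; the gripper's body (76 mm by 85 mm) begins 54 mm behind the grasp point. The pads swing forward as they close: fully open they stand 13 mm farther back than shut.
Start: joints at [0.973, 0.263, -0.048, 1.259, 0, 1.415], TCP at [0.225, 0.474, 0.231] pointing down, gripper open.
Joint ranges: [-2.65, 2.65], [-0.89, 1.7], [-1.18, 1.37], [-2.13, 2.11], [-1.35, 1.29], [-3.14, 3.14]. Speed limits (rad/s): [1.89, 1.89, 2.57, 2.79, 3.14, 3.14].

INTERFACE

Orientations are given as a unit quaternion [x, y, z, w].
In Python, from workcell import r gives the robot as it stands. The module is installed in compiled form; this text tells all that it offers.
- The arm moves only by the tool carry_out, never from a script. Its arguments are lists of equal length, an entry for each row: "offset": the shift along the tool's x, y, z in m, a list of three; "delta_rot": the turn, a rotation vector about the tool's x, y, z in rad, a list of three. In form: {"offset": [[tx, ty, tz], ...], "delta_rot": [[ax, ay, az], ...]}. A call has exactly 5 rows; each row is the pose to reach, as a shift and turn from the pose commanded when the call began, along the tool's axes at that moment; what a row does not reach only later rows make up. A row lasts 1/8 s, in which the tool goes at most 62.5 mm and 10.7 degrees, less where a joint would pass 70% of its speed; a pose out of reach is approached as far as the arm can. A call with a gripper value outside its range is refused whole. "grip" is the closure, from 0 (fully open) to 1 (shut), set as the call begins (left out, the last holds). The fingers move at their own pace and stop on an object; "squeeze" is the grip in N (left out, the last holds). Time passes only in rows, so rows that repeat a pose let the fingers close, or fill a call up. It gives the time, the measured TCP pose, the force and the opening at its end, in the units of the state.
- r.read_state(): the state, without advancing time (a new reading comes with each control period).
- r.get_image(name): name is "scene" or "top" or "wrist"; returns the picture (384x512x3 uint8, blue, green, red); there is no depth.
- r.get_calibration(name): a dict with "fx", "fy", "cx", "cy" (pixels), "dist" ([k1, k2, p1, p2, k3] as OpenCV has them; the pictures are not rectified), "xyz" and "attitude" of the camera in the world; the wrist camera has in their place "T_tool_cam" (4x4, takes a point from camera to tool coordinates, whose origin is the TCP and whose axes are the flange's). Camera axes: x right, y up, looking along -z (the intrinsics and any distortion apply to the point x, -y, -z); pixel columns grow to the right and rows downward; lengths in m; the calibration is good to about 2 mm. A picture is of the moment at which its call begins: read the wrist's pose just before it. get_calibration takes no time and is no camera call.
- r.job_done(): hands the job in, once; it reports no verdict.
The state is a dict: "t": time; "qpos": joint angles; "dq": joint speeds; "joint_efforts": joint torques, N m; "position": TCP position; "eef_rot": TCP orientation; "force": force on the tool from outside, world axes, zero at the start; "moment": the same for the moment, N m; "width": finger opening in m.
Only numpy, scipy, OpenCV 4.12 (cv2) and the standard library are available. Lean on these libraries where they do the work, as an engineer would, in place of code of your own. Each camera call takes 0.05 s, during which the arm holds its last target. There are 200 camera calls.

TASK

Make up the black packing caddy for the next packing line: seat the deep blue case on the caddy's place next to its orange grip loop and the deep grey case on the other place, then stack the shallow orange case on the grey one and the shallow green case on the blue one, every case sitting fully home over the four lugs under it. Stand the glue stick, cap up, in the round well between the two stacks. Leave everything else on the table where it is.

Things in the scene. Friction and masses are not known exactly. Their poses are not given: they have to be found in the camera images.
- caddy: Fixed black base plate 80 x 249 mm, 12 mm rim, flat orange grip loop at its +y (left) end, turned at most 0.3 rad. Origin: centre of its underside. Two places at x = 0, y = +75 mm (by the loop) and -75 mm: floor at z = 8 mm, four tapered lugs (6 mm high, 12.6 mm wide) at +-18 mm in x, +-29 mm in y of the place's centre. At x = y = 0 a grey round well: rim z = 38, bore 31, inner floor z = 10 mm.
- blue_case: Deep blue lidded case, 60 x 84 x 46 mm (x, y, z; lugs not counted; latches add 2.5 mm at each y end), 0.3 kg. Origin: centre of its underside, z up. Under the base four sockets (16 x 16 mm, 7 deep) that fit over lugs; on the lid four lugs like the caddy's, at the same offsets, and a white card. A half turn makes no difference. Grip across x.
- grey_case: Deep grey lidded parts case, otherwise the same as the blue one: 60 x 84 x 46 mm, sockets under, lugs on the lid, about 0.3 kg. Origin: centre of its underside.
- orange_case: Shallow orange lidded parts case, 60 x 84 x 30 mm (lugs not counted), the same sockets under and lugs on the lid, about 0.18 kg. Origin: centre of its underside.
- green_case: Shallow green lidded parts case, 60 x 84 x 30 mm (lugs not counted), the same sockets under and lugs on the lid, about 0.18 kg. Origin: centre of its underside.
- glue_stick: Glue stick standing upright on the table, white tube with a red cap on top, 27 mm across and 96 mm high, about 0.05 kg. Origin: centre of its underside; z up.
- tape_measure: Yellow and black pocket tape measure standing on the table, 72 x 37 x 61 mm. Bystander: stays where it is. Origin: centre of its underside.
- marker: Black and white marker pen lying beyond and to the left of the caddy, 17 x 130 x 18 mm. Bystander: stays where it is. Origin: under its middle.
- tape_roll: Roll of brown packing tape lying flat beyond and to the right of the caddy, 129 mm across, 48 mm high. Bystander: stays where it is. Origin: centre of its underside.

How it is judged:
By the outcome, as a careful person would: the job done as asked, in the order asked, and still so for the second after the job is handed in, with the robot touching nothing.
It also fails if it takes over 125 s, if anything falls off the work surface, if the arm or the gripper's body presses on something with over 40 N, if the wrist force passes 120 N, or if a joint passes its speed limit or range.

## Working session

There is one attempt and no reset: what is moved stays moved. The work goes in short steps, Python scripts to look and compute and a tool call to move; the robot and the scene stay as the last step left them, time stands still between calls to the robot, and variables do not carry over. Pictures are saved under pics/ and viewed, about 12 in all and at most 16, crops included, and the job is handed in when it is done.

Besides the shell and the picture viewer there is one more tool, called after ">>>" as name(argument=value, ...), one argument or row to a line, values as JSON. carry_out: Moves the arm, as the interface text tells. Its arguments: {"type":"object","properties":{"offset":{"type":"array"},"delta_rot":{"type":"array"},"grip":{"type":"number"},"squeeze":{"type":"number"}},"required":["offset","delta_rot"]}

```bash
ls; mkdir -p pics; python3 - <<'E'
from workcell import r
import cv2
print(r.read_state())
for n in ("scene","top","wrist"):
    print(n,r.get_calibration(n)); cv2.imwrite(f"pics/{n}0.png",r.get_image(n))
E
```

```text
pics
{'t': 0.0, 'qpos': array([ 9.72684031e-01,  2.63537020e-01, -4.89349467e-02,  1.25938509e+00,
        1.09178287e-05,  1.41549893e+00]), 'dq': array([-1.39962905e-03, -5.61366269e-04,  1.09833538e-03,  1.40355705e-03,
        6.15791759e-05, -9.00193220e-04]), 'joint_efforts': array([ 9.14382554e-05, -6.37628818e+01,  3.84562147e+01,  1.36836918e-02,
       -1.37825473e-04,  2.22285883e-05]), 'position': array([0.22480321, 0.47414016, 0.23081851]), 'eef_rot': array([ 2.19602906e-01,  9.75589197e-01, -4.91166371e-04, -2.00174437e-04]), 'force': array([ 0.26834561,  0.77458263, -0.33136636]), 'moment': array([-0.028347  ,  0.04864619,  0.01659743]), 'width': 0.08532339952043567}
scene {'fx': 456.58415106327965, 'fy': 456.58415106327965, 'cx': 247.51316816117253, 'cy': 192.21829598771788, 'dist': array([-0.05539254,  0.        ,  0.        ,  0.        ,  0.        ]), 'xyz': array([-0.3785344 , -0.78523396,  0.67662646]), 'attitude': array([ 0.46525191, -0.22063201, -0.3476334 ,  0.78358994])}
top {'fx': 422.82053966385416, 'fy': 422.82053966385416, 'cx': 265.26957565073974, 'cy': 186.5146735656301, 'dist': array([0.03678219, 0.        , 0.        , 0.        , 0.        ]), 'xyz': array([0.44961063, 0.02212102, 1.09754727]), 'attitude': array([-0.02480518,  0.042534  ,  0.71554774, -0.69682638])}
wrist {'fx': 280.63649298115257, 'fy': 280.63649298115257, 'cx': 256.68043581875895, 'cy': 185.41392728940394, 'dist': array([-0.01679659,  0.        ,  0.        ,  0.        ,  0.        ]), 'T_tool_cam': array([[ 5.44179977e-04,  9.63999822e-01,  2.65902327e-01,
         6.67281649e-02],
       [ 9.99998038e-01, -1.81296159e-05, -1.98080990e-03,
        -6.75496695e-04],
       [-1.90467969e-03,  2.65902883e-01, -9.63997940e-01,
        -1.44833785e-01],
       [ 0.00000000e+00,  0.00000000e+00,  0.00000000e+00,
         1.00000000e+00]])}
```

View pics/top0.png

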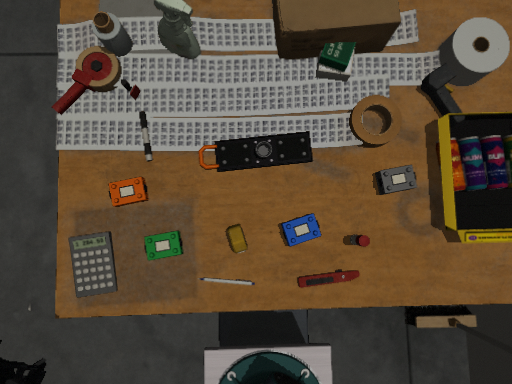

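View pics/scene0.png

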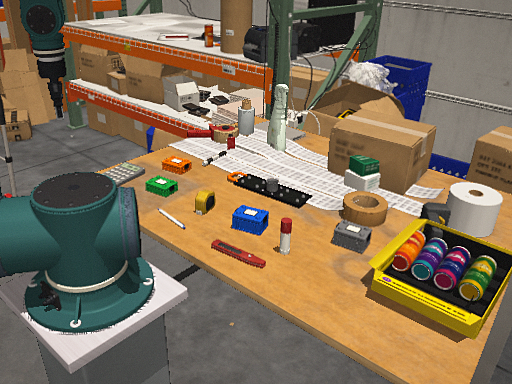

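```bash
cat > h.py <<'E'
from workcell import r
import cv2, numpy as np
from scipy.spatial.transform import Rotation as R
def cam(n, s=None):
    c=r.get_calibration(n)
    K=np.array([[c['fx'],0,c['cx']],[0,c['fy'],c['cy']],[0,0,1.]])
    if n=='wrist':
        s=s or r.read_state(); T=np.eye(4); T[:3,:3]=R.from_quat(s['eef_rot']).as_matrix(); T[:3,3]=s['position']; T=T@c['T_tool_cam']
        return K,c['dist'],T[:3,:3]@np.diag([1,-1,-1]),T[:3,3]
    return K,c['dist'],R.from_quat(c['attitude']).as_matrix()@np.diag([1,-1,-1]),np.array(c['xyz'])
def proj(C,p):
    K,d,A,o=C; return cv2.projectPoints(np.atleast_2d(p).astype(float),cv2.Rodrigues(A.T)[0],-A.T@o,K,d)[0][:,0]
def rays(C,px):
    K,d,A,o=C
    u=cv2.undistortPoints(np.asarray(px,float).reshape(-1,1,2),K,d)[:,0]
    return np.c_[u,np.ones(len(u))]@A.T
def plane(C,px,z):
    v=rays(C,px); o=C[3]; return o+v*((z-o[2])/v[:,2])[:,None]
E
python3 - <<'E'
from h import *
for n in("top","scene"): print(proj(cam(n),[[.225,.474,.231],[0,0,0],[0,0,.2],[.225,.474,0]]))
E
```

```text
[[ 23.61099051 351.23728321]
 [268.69920015 410.85157811]
 [271.91549691 454.85651743]
 [ 74.95365018 323.62846263]]
[[ 60.05052282 117.52938138]
 [ 91.02404294 286.45960622]
 [ 77.18464179 210.06865384]
 [ 72.01921522 186.74364025]]
```

View pics/wrist0.png

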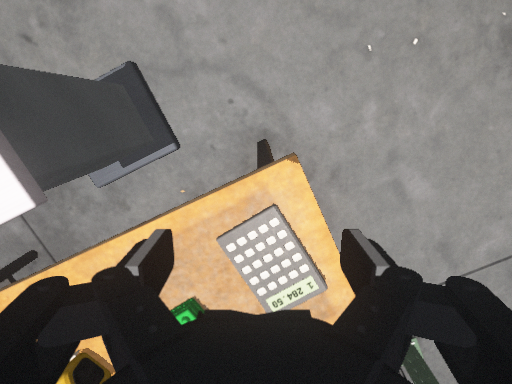

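```bash
cat > m.py <<'E'
from h import *
HUE={'blue':((105,120,60),(128,255,255)),'green':((50,120,60),(80,255,255)),'orange':((5,170,120),(14,255,255)),'red':((0,120,50),(4,255,255))}
def blobs(im,lo,hi,amin=60):
    m=cv2.inRange(cv2.cvtColor(im,cv2.COLOR_BGR2HSV),lo,hi); m=cv2.morphologyEx(m,cv2.MORPH_CLOSE,np.ones((5,5)))
    return [c for c in cv2.findContours(m,cv2.RETR_EXTERNAL,cv2.CHAIN_APPROX_NONE)[0] if cv2.contourArea(c)>amin]
def rect(C,c,z):
    p=plane(C,c[:,0],z)[:,:2]; (x,y),(w,h),a=cv2.minAreaRect((p*1000).astype(np.float32))
    if w>h: w,h,a=h,w,a-90   # a: direction of short side (object x axis)
    return np.round([x,y,w,h,(a+90)%180-90],1)
E
python3 - <<'E'
from m import *
im=r.get_image('top'); C=cam('top')
for k,z in (('blue',.046),('green',.03),('orange',.03),('red',.096)):
    for c in blobs(im,*HUE[k]): print(k,c[:,0].mean(0).round(),rect(C,c,z))
for nm,(u,v),z in (('grey',(396,179),.046),('blue',(302,230),.046),('green',(163,246),.03),('orange',(127,192),.03)):
    s=im[v-20:v+20,u-25:u+25]
    for c in blobs(s,(0,0,165),(180,70,255),20): print(nm,'card',rect(C,c+[u-25,v-20],z))
s=im[155:200,365:425]
for c in blobs(s,(0,0,40),(180,60,135),100): print('greybody',rect(C,c+[365,155],.046))
for c in blobs(im[120:180,190:320],(0,0,0),(180,255,50),100): print('caddy',rect(C,c+[190,120],.012))
g=cv2.resize(im[115:260,95:430],None,fx=2.3,fy=2.3,interpolation=cv2.INTER_CUBIC); cv2.imwrite('pics/topz.png',g)
E
```

```text
blue [301. 229.] [440.8 -91.1  58.8  84.4  17.5]
green [162. 245.] [411.6 253.4  59.3  83.1   9. ]
orange [127. 191.] [549.4 340.9  58.3  82.8  10.5]
orange [458. 176.] [ 566.9 -497.7   25.    53.   -86.9]
orange [207. 157.] [632.3 137.3  45.5  58.9 -85.1]
red [327. 278.] [ 327.4 -145.8   22.3  141.6    6.3]
red [364. 240.] [ 411.3 -232.5   23.    23.6   42.5]
red [83. 79.] [807.  430.3  66.8 177.8  46.3]
blue card [439.9 -91.   14.7  27.8  10.9]
greybody [ 561.2 -340.3   58.6   83.3    9.8]
caddy [645.7  -2.9  82.  250.6   4.8]
```

View pics/topz.png

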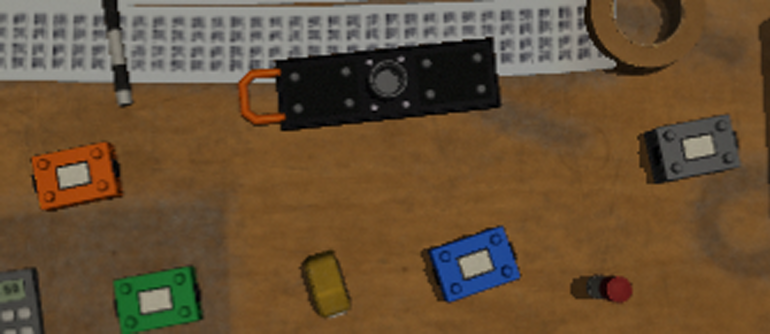

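```bash
cat > go.py <<'E'
import sys
from h import *
def plan(x,y,z,psi,s=None):
    """mm, deg -> total offset/rotvec in tool frame; tool y along world angle psi, pointing down"""
    s=s or r.read_state(); A=R.from_quat(s['eef_rot']); p=np.array([x,y,z])/1000
    a=np.radians(psi); c,sn=np.cos(a),np.sin(a)
    B=R.from_matrix(np.array([[-sn,c,0],[c,sn,0],[0,0,-1]]).T.T)
    off=A.inv().apply(p-s['position']); rv=(A.inv()*B).as_rotvec()
    print('t',round(s['t'],2),'off',off.round(4).tolist(),'rot',rv.round(3).tolist(),'rows',round(max(np.linalg.norm(off)/.0625,np.degrees(np.linalg.norm(rv))/10.7),1))
if __name__=='__main__': plan(*map(float,sys.argv[1:]))
E
python3 go.py 645 -3 200 4.8; python3 go.py 441 -91 180 17.5
```

```text
t 0.2 off [-0.5841, -0.2512, 0.0311] rot [-0.001, 0.0, 1.044] rows 10.2
t 0.2 off [-0.4375, -0.4181, 0.0512] rot [-0.001, 0.0, 0.823] rows 9.7
```

>>> carry_out(
  offset=[
    [-0.057,-0.0245,0.003],
    [-0.114,-0.049,0.006],
    [-0.171,-0.0735,0.009],
    [-0.228,-0.098,0.012],
    [-0.285,-0.1225,0.015],
  ],
  delta_rot=[
    [0,0,0],
    [0,0,0],
    [0,0,0],
    [0,0,0],
    [0,0,0],
  ],
  grip=0,
)

```text
t: 0.82
position: [0.431, 0.2398, 0.2163]
eef_rot: [0.22, 0.976, 0.0, 0.0]
force: [1.8, 1.2, 0.1]
width: 0.0859
```

>>> carry_out(
  offset=[
    [-0.057,-0.0245,0.003],
    [-0.114,-0.049,0.006],
    [-0.171,-0.0735,0.009],
    [-0.228,-0.098,0.012],
    [-0.285,-0.1225,0.015],
  ],
  delta_rot=[
    [0,0,0.18],
    [0,0,0.36],
    [0,0,0.54],
    [0,0,0.72],
    [0,0,0.9],
  ],
)

```text
t: 1.45
position: [0.6361, 0.007, 0.2011]
eef_rot: [0.624, 0.781, 0.0, -0.0]
force: [0.5, 0.8, 1.0]
width: 0.0849
```

```bash
python3 go.py 645 -3 200 4.8
```

```text
t 1.45 off [-0.0117, 0.0065, 0.0011] rot [-0.0, -0.0, 0.138] rows 0.7
```

>>> carry_out(
  offset=[
    [-0.012,0.0065,0.001],
    [-0.012,0.0065,0.001],
    [-0.012,0.0065,0.001],
    [-0.012,0.0065,0.001],
    [-0.012,0.0065,0.001],
  ],
  delta_rot=[
    [0,0,0.138],
    [0,0,0.138],
    [0,0,0.138],
    [0,0,0.138],
    [0,0,0.138],
  ],
)

```text
t: 2.08
position: [0.6437, -0.0008, 0.2006]
eef_rot: [0.674, 0.739, 0.0, 0.0]
force: [0.6, -1.1, 0.1]
width: 0.0856
```

```bash
python3 - <<'E'
from h import *
s=r.read_state(); im=r.get_image('wrist'); cv2.imwrite('pics/w_caddy.png',im); np.save('w_caddy_s.npy',s)
print(s['position'],s['eef_rot'])
g=np.clip(im.astype(float)*2,0,255).astype(np.uint8)
cv2.imwrite('pics/w_caddy_v.png',g)
E
```

```text
[ 0.64374283 -0.00079388  0.20062997] [6.73948506e-01 7.38778303e-01 1.13539201e-04 1.30823223e-04]
```

View pics/w_caddy_v.png

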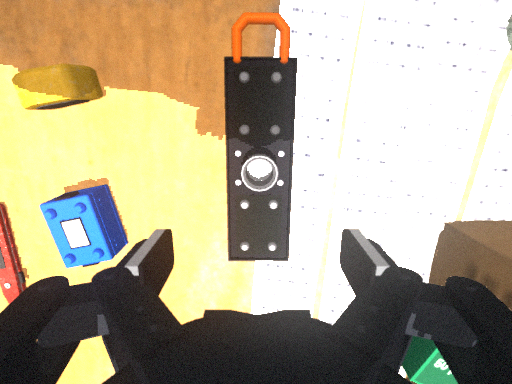

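```bash
cat >> m.py <<'E'
def fit(P,M):
    """2D rigid fit model M -> points P (mm): returns x,y,angle deg,residuals"""
    cm,cp=M.mean(0),P.mean(0); H=(M-cm).T@(P-cp); a=np.arctan2(H[0,1]-H[1,0],H[0,0]+H[1,1])
    Rm=np.array([[np.cos(a),-np.sin(a)],[np.sin(a),np.cos(a)]]); t=cp-Rm@cm
    return t,np.degrees(a),np.linalg.norm(P-(M@Rm.T+t),axis=1)
E
python3 - <<'E'
from m import *
s=np.load('w_caddy_s.npy',allow_pickle=True).item(); im=cv2.imread('pics/w_caddy.png'); C=cam('wrist',s)
g=cv2.cvtColor(im,cv2.COLOR_BGR2GRAY).astype(float)
seed=np.array([(244,76),(277,76),(244,130),(277,130),(244,205),(273,205),(244,247),(272,247)])
px=[]
for u,v in seed:
    w=g[v-8:v+9,u-8:u+9]; q=np.clip(w-(np.median(w)+w.max())/2,0,None); yy,xx=np.mgrid[-8:9,-8:9]
    px.append((u+(q*xx).sum()/q.sum(),v+(q*yy).sum()/q.sum()))
P=plane(C,px,.014)[:,:2]*1000; print(P.round(1).tolist())
# image up = +y, image right = +x
M=np.array([(sx*18,c+sy*29) for c in(75,-75) for sy in(1,-1) for sx in(-1,1)],float)
t,a,e=fit(P,M); print(t,a,e.round(1))
b=[c for c in blobs(im,(0,0,0),(180,255,35),4000)]
for c in b: print('plate',rect(C,c,.012))
c=cv2.HoughCircles(g.astype(np.uint8)[150:200,235:285],cv2.HOUGH_GRADIENT,1,50,param1=80,param2=10,minRadius=12,maxRadius=22); print(c); print(plane(C,c[0,:1,:2]+[235,150],.038))
E
```

```text
[[620.5, 98.8], [656.6, 101.9], [625.5, 40.9], [661.5, 43.8], [633.1, -51.9], [669.3, -48.8], [638.1, -109.8], [674.0, -107.0]]
[647.31424232  -4.02814269] 4.774181544391936 [0.7 0.7 0.6 0.5 0.5 0.5 0.7 0.8]
plate [ 663.1 -216.6  261.   803.4  -84.8]
plate [642.   60.7  79.  119.7   4.7]
[[[24.5 21.5 17. ]]]
[[ 0.64755685 -0.00213992  0.038     ]]
```

```bash
python3 go.py 441 -91 180 17.5
```

```text
t 2.12 off [-0.0712, -0.2102, 0.0205] rot [0.0, 0.0, -0.214] rows 3.6
```

>>> carry_out(
  offset=[
    [-0.018,-0.053,0.005],
    [-0.036,-0.106,0.01],
    [-0.054,-0.159,0.015],
    [-0.071,-0.21,0.0205],
    [-0.071,-0.21,0.0205],
  ],
  delta_rot=[
    [0,0,-0.055],
    [0,0,-0.11],
    [0,0,-0.165],
    [0,0,-0.214],
    [0,0,-0.214],
  ],
)

```text
t: 2.75
position: [0.4383, -0.0914, 0.1799]
eef_rot: [0.592, 0.806, -0.0, -0.0]
force: [0.4, 0.8, 0.7]
width: 0.0849
```

>>> carry_out(
  offset=[
    [0,0,0],
    [0,0,0],
    [0,0,0],
    [0,0,0],
    [0,0,0],
  ],
  delta_rot=[
    [0,0,0],
    [0,0,0],
    [0,0,0],
    [0,0,0],
    [0,0,0],
  ],
)

```text
t: 3.38
position: [0.4414, -0.0909, 0.1797]
eef_rot: [0.592, 0.806, -0.0, -0.0]
force: [-0.5, 0.2, -1.1]
width: 0.0856
```

```bash
python3 - <<'E'
from m import *
s=r.read_state(); im=r.get_image('wrist'); cv2.imwrite('pics/w_blue.png',im); C=cam('wrist',s); np.save('w_blue_s.npy',s)
print(s['position'],s['eef_rot'])
for c in blobs(im,*HUE['blue'],1000): print(rect(C,c,.046),cv2.boundingRect(c))
for c in blobs(im,(0,0,130),(180,60,255),200): print('card',rect(C,c,.046),c[:,0].mean(0))
E
```

```text
[ 0.44141551 -0.09094204  0.17970357] [ 5.91785261e-01  8.06095652e-01 -2.62182706e-05 -6.06493430e-05]
[440.7 -90.4  59.1  86.6  16.9] (227, 132, 60, 84)
card [441.7 -92.9  22.7  32.6  16.8] [255.70588235 177.61764706]
card [ 206.2 -163.8   28.8   57.3    1.1] [ 17.1952381 176.1952381]
card [ 240.3 -136.2   44.2   64.3   60.3] [ 52.82592593 155.18518519]
card [ 2.533e+02 -9.450e+01  2.460e+01  4.140e+01  2.000e-01] [ 76.62307692 121.51538462]
card [665.2 -85.  124.6 243.5  31.3] [477.39383562 213.98972603]
card [185.1 -71.7  11.5 137.8   2.3] [ 4.22330097 71.9223301 ]
```

View pics/w_blue.png

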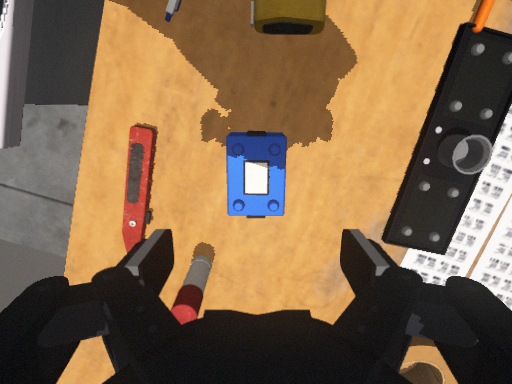

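```bash
cat >> m.py <<'E'
def lugs(im,C,guess,psi,ztop):
    """refine lid pose: find 4 lugs near their predicted pixels (template = blurred local ring via Hough)"""
    g=cv2.cvtColor(im,cv2.COLOR_BGR2GRAY)
    M=np.array([(a*18,b*29) for b in(1,-1) for a in(-1,1)],float); q=np.radians(psi)
    Rm=np.array([[np.cos(q),-np.sin(q)],[np.sin(q),np.cos(q)]])
    W=np.c_[M@Rm.T+guess,np.full(4,ztop*1000)]/1000; px=proj(C,W); rr=C[0][0,0]*.0055/(C[3][2]-ztop)
    out=[]
    for u,v in px.round().astype(int):
        h=int(rr*2.2)+1; k=6; w=cv2.resize(g[v-h:v+h+1,u-h:u+h+1],None,fx=k,fy=k,interpolation=cv2.INTER_CUBIC)
        w=cv2.normalize(w,None,0,255,cv2.NORM_MINMAX)
        c=cv2.HoughCircles(w,cv2.HOUGH_GRADIENT,1.5,500,param1=80,param2=8,minRadius=int(rr*k*.8),maxRadius=int(rr*k*1.35))
        out.append((u-h+(c[0,0,0]+.5)/k-.5,v-h+(c[0,0,1]+.5)/k-.5) if c is not None else (np.nan,)*2)
    out=np.array(out); ok=~np.isnan(out[:,0]); P=plane(C,out[ok],ztop)[:,:2]*1000
    t,a,e=fit(P,M[ok]); print('lugs',ok.sum(),t.round(1),round(a,1),'res',e.round(1)); return t,a
E
python3 - <<'E'
from m import *
s=np.load('w_blue_s.npy',allow_pickle=True).item(); im=cv2.imread('pics/w_blue.png'); C=cam('wrist',s)
lugs(im,C,(441,-92),16.9,.052)
E
python3 go.py 441.3 -92 180 16.9;python3 go.py 441.3 -92 20 16.9
```

```text
lugs 4 [438.3 -93.9] 21.1 res [2.9 6.9 3.1 1.2]
t 3.42 off [-0.001, -0.0004, -0.0003] rot [-0.0, -0.0, 0.009] rows 0.0
t 3.42 off [-0.001, -0.0004, 0.1597] rot [-0.0, -0.0, 0.009] rows 2.6
```

```bash
python3 - <<'E'
from m import *
s=np.load('w_blue_s.npy',allow_pickle=True).item(); im=cv2.imread('pics/w_blue.png'); C=cam('wrist',s)
px=[(238,149),(275,150),(238,205),(274,205)]; P=plane(C,px,.05)[:,:2]*1000
print(fit(P,np.array([(a*18,b*29) for b in(1,-1) for a in(-1,1)],float)))
# threshold brighter lid (z=.046) 
v=cv2.cvtColor(im,cv2.COLOR_BGR2HSV)[130:220,225:290,2]; print(v[:,10:50:8].mean(1).astype(int))
E
```

```text
(array([441.64946796, -92.07059161]), np.float64(16.859917605260897), array([0.18662198, 0.55372771, 0.58482431, 0.7819362 ]))
[125  89  67  68  67  67 110 131 138 137 137 136 136 134 132 132 130 129
 129 129 128 131 131 133 130 144 161 152 184 179 131 112 139 184 184 194
 211 212 220 218 215 212 215 213 214 214 215 210 213 211 213 212 214 209
 205 205 208 207 207 207 204 204 208 172 146 232 244 245 245 244 224 214
 198 196 206 213 217 222 235 239 240 244 244 244 242 204 164 173 217 231]
```

>>> carry_out(
  offset=[
    [-0.001,0,0.05],
    [-0.001,0,0.1],
    [-0.001,0,0.145],
    [-0.001,0,0.165],
    [-0.001,0,0.171],
  ],
  delta_rot=[
    [0,0,0.01],
    [0,0,0.01],
    [0,0,0.01],
    [0,0,0.01],
    [0,0,0.01],
  ],
)

```text
t: 4.05
position: [0.441, -0.0918, 0.0079]
eef_rot: [0.596, 0.803, -0.0, -0.001]
force: [-0.0, -0.9, 0.1]
width: 0.0856
```

>>> carry_out(
  offset=[
    [0,0,0],
    [0,0,0],
    [0,0,0],
    [0,0,0],
    [0,0,0],
  ],
  delta_rot=[
    [0,0,0],
    [0,0,0],
    [0,0,0],
    [0,0,0],
    [0,0,0],
  ],
  grip=1,
  squeeze=50,
)

```text
t: 4.68
position: [0.4421, -0.0922, 0.0098]
eef_rot: [0.596, 0.803, 0.0, 0.001]
force: [-1.6, 0.0, 8.1]
width: 0.0597
```

```bash
python3 - <<'E'
from h import *
s=r.read_state(); print(s['position'],s['width'],s['force'])
E
```

```text
[ 0.44214866 -0.09222142  0.00977134] 0.05972473005080579 [-1.64340715  0.03032836  8.07107459]
```

>>> carry_out(
  offset=[
    [0,0,-0.02],
    [0,0,-0.06],
    [0,0,-0.11],
    [0,0,-0.11],
    [0,0,-0.11],
  ],
  delta_rot=[
    [0,0,0],
    [0,0,0],
    [0,0,0],
    [0,0,0],
    [0,0,0],
  ],
)

```text
t: 5.3
position: [0.4414, -0.0919, 0.1184]
eef_rot: [0.596, 0.803, 0.0, 0.0]
force: [-0.0, 0.7, -3.0]
width: 0.0592
```

```bash
python3 -c "
from h import *
s=r.read_state();print(s['width'],s['force'],s['position'])"; python3 go.py 641.1 70.7 90 4.77
```

```text
0.059215955447045415 [-0.032934    0.72747075 -2.96577601] [ 0.44136069 -0.09188191  0.11843035]
t 5.3 off [0.0977, 0.2383, 0.0284] rot [0.0, 0.0, 0.211] rows 4.1
```

>>> carry_out(
  offset=[
    [0.0235,0.057,0],
    [0.047,0.114,0],
    [0.07,0.171,0.01],
    [0.0935,0.228,0.02],
    [0.098,0.238,0.0285],
  ],
  delta_rot=[
    [0,0,0.05],
    [0,0,0.1],
    [0,0,0.15],
    [0,0,0.2],
    [0,0,0.211],
  ],
)

```text
t: 5.92
position: [0.6422, 0.0732, 0.0872]
eef_rot: [0.677, 0.736, -0.001, -0.001]
force: [-1.0, -0.5, -2.5]
width: 0.0591
```

>>> carry_out(
  offset=[
    [0,0,0],
    [0,0,0],
    [0,0,0],
    [0,0,0],
    [0,0,0],
  ],
  delta_rot=[
    [0,0,0],
    [0,0,0],
    [0,0,0],
    [0,0,0],
    [0,0,0],
  ],
)

```text
t: 6.55
position: [0.6409, 0.0705, 0.0906]
eef_rot: [0.677, 0.736, 0.0, 0.0]
force: [-0.5, -0.3, -2.5]
width: 0.0591
```

```bash
python3 -c "
from h import *
s=r.read_state();print(s['width'],s['force'],s['position']);im=r.get_image('wrist');cv2.imwrite('pics/w_held.png',im)"; python3 go.py 641.1 70.7 26 4.77
```

```text
0.0591105445814331 [-0.54809526 -0.29546465 -2.52005777] [0.6409072  0.07049255 0.09063317]
t 6.6 off [0.0001, 0.0002, 0.0645] rot [0.0, 0.0, -0.0] rows 1.0
```

View pics/w_held.png

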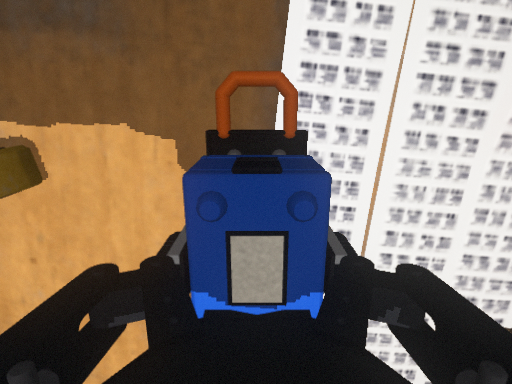

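```bash
python3 - <<'E'
from m import *
s=r.read_state(); C=cam('wrist',s); A=R.from_quat(s['eef_rot'])
for px,z in ([(228,232),(288,232),(228,304),(287,304)],.1265),([(212,205),(303,205)],.131),([(206,131),(307,131)],.012):
    P=plane(C,px,z); T=A.inv().apply(P-s['position'])*1000; print(T.round(1).tolist(),T.mean(0).round(1))
E
```

```text
[[16.2, -11.8, -36.0], [16.2, 13.5, -36.0], [-19.6, -12.8, -36.0], [-19.6, 14.2, -36.0]] [ -1.7   0.8 -36. ]
[[29.8, -17.3, -40.5], [29.8, 18.5, -40.5]] [ 29.8   0.6 -40.5]
[[49.4, -39.4, 78.5], [49.5, 39.9, 78.6]] [49.5  0.2 78.5]
```

>>> carry_out(
  offset=[
    [0,0,0.03],
    [0,0,0.06],
    [0,0,0.066],
    [0,0,0.069],
    [0,0,0.072],
  ],
  delta_rot=[
    [0,0,0],
    [0,0,0],
    [0,0,0],
    [0,0,0],
    [0,0,0],
  ],
)

```text
t: 7.22
position: [0.6417, 0.0708, 0.0192]
eef_rot: [0.677, 0.736, 0.001, 0.001]
force: [-0.6, -0.7, -1.7]
width: 0.0593
```

```bash
python3 -c "
from h import *
s=r.read_state();print(s['width'],s['force'],s['moment'],s['position'])"
```

```text
0.05929078094580566 [-0.58258602 -0.69563962 -1.68320212] [-0.03716811 -0.01803686  0.00456205] [0.64165679 0.07077137 0.01924082]
```

>>> carry_out(
  offset=[
    [0,0,0.001],
    [0,0,0.002],
    [0,0,0.003],
    [0,0,0.003],
    [0,0,0.003],
  ],
  delta_rot=[
    [0,0,0],
    [0,0,0],
    [0,0,0],
    [0,0,0],
    [0,0,0],
  ],
)

```text
t: 7.85
position: [0.6414, 0.0708, 0.0177]
eef_rot: [0.677, 0.736, 0.001, 0.001]
force: [-8.5, -0.3, 24.9]
width: 0.0592
```

>>> carry_out(
  offset=[
    [0,0,-0.002],
    [0,0,-0.002],
    [0,0,-0.002],
    [0,0,-0.002],
    [0,0,-0.002],
  ],
  delta_rot=[
    [0,0,0],
    [0,0,0],
    [0,0,0],
    [0,0,0],
    [0,0,0],
  ],
  grip=0,
)

```text
t: 8.48
position: [0.6409, 0.0707, 0.0172]
eef_rot: [0.677, 0.736, -0.0, -0.0]
force: [0.2, 0.2, -0.6]
width: 0.0854
```

>>> carry_out(
  offset=[
    [0,0,-0.02],
    [0,0,-0.06],
    [0,0,-0.12],
    [0,0,-0.18],
    [0,0,-0.18],
  ],
  delta_rot=[
    [0,0,0],
    [0,0,0],
    [0,0,0],
    [0,0,0],
    [0,0,0],
  ],
)

```text
t: 9.1
position: [0.6428, 0.0708, 0.202]
eef_rot: [0.677, 0.736, 0.002, 0.003]
force: [0.1, -0.0, -0.5]
width: 0.0855
```

```bash
python3 - <<'E'
from m import *
s=r.read_state(); im=r.get_image('wrist'); cv2.imwrite('pics/w_bluep.png',im); C=cam('wrist',s)
print(s['position'],s['width'])
for c in blobs(im,*HUE['blue'],1000): print(rect(C,c,.054),cv2.boundingRect(c))
for c in blobs(im[100:260,200:320],(0,0,130),(180,60,255),200): print('card',rect(C,c+[200,100],.054))
E
python3 go.py 561 -341 180 9.8
```

```text
[0.64280351 0.07077006 0.2019731 ] 0.08546761522989633
[641.7  72.7  60.2  86.2   4.8] (226, 130, 58, 80)
card [648.9   1.4  37.7  43.1  60.3]
card [642.   70.8  22.8  31.7   4.7]
card [693.8  60.6  41.  180.1   7.4]
t 9.15 off [-0.4036, -0.1148, 0.0189] rot [0.004, 0.0, -0.088] rows 6.7
```

>>> carry_out(
  offset=[
    [-0.058,-0.0165,0.002],
    [-0.116,-0.033,0.004],
    [-0.174,-0.0495,0.006],
    [-0.232,-0.066,0.008],
    [-0.29,-0.0825,0.01],
  ],
  delta_rot=[
    [0,0,0],
    [0,0,0],
    [0,0,0],
    [0,0,0],
    [0,0,0],
  ],
)

```text
t: 9.78
position: [0.5816, -0.2266, 0.1858]
eef_rot: [0.677, 0.736, -0.0, -0.001]
force: [0.4, -0.5, 0.9]
width: 0.0853
```

>>> carry_out(
  offset=[
    [-0.057,-0.016,0.004],
    [-0.1136,-0.0323,0.009],
    [-0.1136,-0.0323,0.009],
    [-0.1136,-0.0323,0.009],
    [-0.1136,-0.0323,0.009],
  ],
  delta_rot=[
    [0,0,-0.044],
    [0,0,-0.088],
    [0,0,-0.088],
    [0,0,-0.088],
    [0,0,-0.088],
  ],
)

```text
t: 10.4
position: [0.5603, -0.3397, 0.178]
eef_rot: [0.644, 0.765, 0.0, -0.0]
force: [-0.4, -0.3, 1.0]
width: 0.0853
```

```bash
python3 - <<'E'
from m import *
s=r.read_state(); im=r.get_image('wrist'); cv2.imwrite('pics/w_grey.png',im); C=cam('wrist',s)
print(s['position'],s['width'])
o=[190,100]
for c in blobs(im[100:260,190:330],(0,0,110),(180,60,255),200): print('card',rect(C,c+o,.046),(c[:,0].mean(0)+o).round(1))
for c in blobs(im[100:260,190:330],(0,0,20),(180,70,105),800): print('body',rect(C,c+o,.046),cv2.boundingRect(c))
cv2.imwrite('pics/w_grey_c.png',im)
E
python3 go.py 561 -341 8 9.8
```

```text
[ 0.56028997 -0.33967943  0.17804466] 0.08534056819484133
card [ 563.3 -350.2   58.9   64.8    9. ] [257.6 185.8]
body [ 559.9 -327.7   58.9   63.2    9.9] (38, 33, 61, 63)
t 10.45 off [-0.0014, 0.0004, 0.1702] rot [-0.0, -0.0, 0.001] rows 2.7
```

View pics/w_grey_c.png

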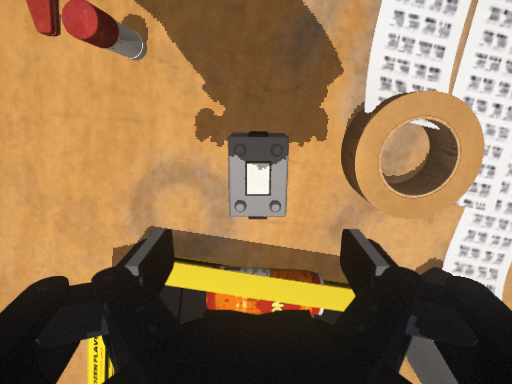

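```bash
python3 - <<'E'
from m import *
s=r.read_state(); im=cv2.imread('pics/w_grey.png'); C=cam('wrist',s)
P=plane(C,[(240,150),(276,150),(240,206),(276,206)],.05)[:,:2]*1000
print(fit(P,np.array([(a*18,b*29) for b in(1,-1) for a in(-1,1)],float)))
for c in blobs(im[155:203,243:273],(0,0,130),(180,90,255),100): print('card',rect(C,c+[243,155],.046))
E
python3 go.py 561 -340 8 9.8
```

```text
(array([ 562.27451259, -340.89684978]), np.float64(9.952875744673623), array([0.43615318, 0.46630859, 0.53848695, 0.55380657]))
card [ 562.6 -345.2   30.2   43.2    9.9]
t 10.45 off [-0.0004, 0.0006, 0.1702] rot [-0.0, -0.0, 0.001] rows 2.7
```

>>> carry_out(
  offset=[
    [-0.0015,0.0015,0.05],
    [-0.0015,0.0015,0.1],
    [-0.0015,0.0015,0.145],
    [-0.0015,0.0015,0.163],
    [-0.0015,0.0015,0.169],
  ],
  delta_rot=[
    [0,0,0],
    [0,0,0],
    [0,0,0],
    [0,0,0],
    [0,0,0],
  ],
)

```text
t: 11.08
position: [0.5616, -0.341, 0.0084]
eef_rot: [0.644, 0.765, -0.0, -0.001]
force: [0.7, -0.5, -0.0]
width: 0.0856
```

>>> carry_out(
  offset=[
    [0,0,0],
    [0,0,0],
    [0,0,0],
    [0,0,0],
    [0,0,0],
  ],
  delta_rot=[
    [0,0,0],
    [0,0,0],
    [0,0,0],
    [0,0,0],
    [0,0,0],
  ],
  grip=1,
)

```text
t: 11.7
position: [0.5624, -0.3423, 0.0106]
eef_rot: [0.644, 0.765, 0.0, 0.001]
force: [1.4, 2.4, 6.7]
width: 0.059
```

>>> carry_out(
  offset=[
    [0,0,-0.02],
    [0,0,-0.06],
    [0,0,-0.11],
    [0,0,-0.11],
    [0,0,-0.11],
  ],
  delta_rot=[
    [0,0,0],
    [0,0,0],
    [0,0,0],
    [0,0,0],
    [0,0,0],
  ],
)

```text
t: 12.32
position: [0.5615, -0.342, 0.1188]
eef_rot: [0.644, 0.765, -0.0, -0.0]
force: [-0.4, 1.0, -3.0]
width: 0.0592
```

```bash
python3 go.py 653.5 -78.7 90 4.77
```

```text
t 12.32 off [0.2438, 0.1355, 0.0288] rot [-0.0, -0.0, 0.088] rows 4.5
```

>>> carry_out(
  offset=[
    [0.051,0.0285,0],
    [0.102,0.057,0],
    [0.153,0.085,0],
    [0.204,0.113,0.01],
    [0.244,0.1355,0.029],
  ],
  delta_rot=[
    [0,0,0.018],
    [0,0,0.036],
    [0,0,0.054],
    [0,0,0.072],
    [0,0,0.088],
  ],
)

```text
t: 12.95
position: [0.6538, -0.0763, 0.0889]
eef_rot: [0.677, 0.736, -0.0, -0.0]
force: [0.7, -0.3, -2.6]
width: 0.0589
```

>>> carry_out(
  offset=[
    [0,0,0],
    [0,0,0],
    [0,0,0],
    [0,0,0],
    [0,0,0],
  ],
  delta_rot=[
    [0,0,0],
    [0,0,0],
    [0,0,0],
    [0,0,0],
    [0,0,0],
  ],
)

```text
t: 13.58
position: [0.6537, -0.0793, 0.0905]
eef_rot: [0.677, 0.736, 0.0, 0.0]
force: [0.0, 0.3, -2.4]
width: 0.0593
```

```bash
python3 - <<'E'
from m import *
s=r.read_state(); im=r.get_image('wrist'); cv2.imwrite('pics/w_gheld.png',im); C=cam('wrist',s); A=R.from_quat(s['eef_rot'])
print(s['position'],s['force'])
for c in blobs(im[200:330,200:320],(0,0,100),(180,90,255),800):
    c=c+[200,200]; print(cv2.boundingRect(c)); x,y,w,h=cv2.boundingRect(c); print((A.inv().apply(plane(C,[(x+w/2,y+h/2)],.126)-s['position'])*1000).round(1))
E
python3 go.py 653.5 -79.4 18 4.77
```

```text
[ 0.65369212 -0.07928022  0.09047813] [ 0.00326922  0.2910952  -2.38686096]
(200, 233, 120, 85)
[[ -5.    1.8 -35.5]]
t 13.62 off [-0.0002, -0.0003, 0.0725] rot [0.0, 0.0, -0.001] rows 1.2
```

>>> carry_out(
  offset=[
    [0,0,0.03],
    [0,0,0.06],
    [0,0,0.065],
    [0,0,0.068],
    [0,0,0.071],
  ],
  delta_rot=[
    [0,0,0],
    [0,0,0],
    [0,0,0],
    [0,0,0],
    [0,0,0],
  ],
)

```text
t: 14.25
position: [0.6545, -0.0789, 0.0203]
eef_rot: [0.677, 0.736, 0.0, 0.001]
force: [-0.2, 0.4, -2.5]
width: 0.0588
```

>>> carry_out(
  offset=[
    [0,0,0.001],
    [0,0,0.002],
    [0,0,0.003],
    [0,0,0.003],
    [0,0,0.003],
  ],
  delta_rot=[
    [0,0,0],
    [0,0,0],
    [0,0,0],
    [0,0,0],
    [0,0,0],
  ],
)

```text
t: 14.88
position: [0.6541, -0.0788, 0.0185]
eef_rot: [0.677, 0.736, 0.0, 0.001]
force: [-8.0, 1.2, 20.7]
width: 0.0593
```

>>> carry_out(
  offset=[
    [0,0,-0.002],
    [0,0,-0.002],
    [0,0,-0.002],
    [0,0,-0.002],
    [0,0,-0.002],
  ],
  delta_rot=[
    [0,0,0],
    [0,0,0],
    [0,0,0],
    [0,0,0],
    [0,0,0],
  ],
  grip=0,
)

```text
t: 15.5
position: [0.6537, -0.0787, 0.0182]
eef_rot: [0.677, 0.736, -0.0, -0.0]
force: [0.2, -0.8, 0.2]
width: 0.0853
```

>>> carry_out(
  offset=[
    [0,0,-0.02],
    [0,0,-0.06],
    [0,0,-0.12],
    [0,0,-0.18],
    [0,0,-0.18],
  ],
  delta_rot=[
    [0,0,0],
    [0,0,0],
    [0,0,0],
    [0,0,0],
    [0,0,0],
  ],
)

```text
t: 16.12
position: [0.6555, -0.0791, 0.203]
eef_rot: [0.677, 0.736, 0.002, 0.003]
force: [-0.1, -0.2, -0.7]
width: 0.0854
```

```bash
python3 - <<'E'
from m import *
s=r.read_state(); im=r.get_image('wrist'); cv2.imwrite('pics/w_greyp.png',im); C=cam('wrist',s); np.save('w_greyp_s.npy',s)
print(s['position'],s['width'])
E
python3 go.py 549.5 341 180 10
```

```text
[ 0.6555401  -0.07907735  0.20304856] 0.08540920877696477
t 16.18 off [0.4272, -0.07, 0.0194] rot [0.003, 0.001, -0.092] rows 6.9
```

View pics/w_greyp.png

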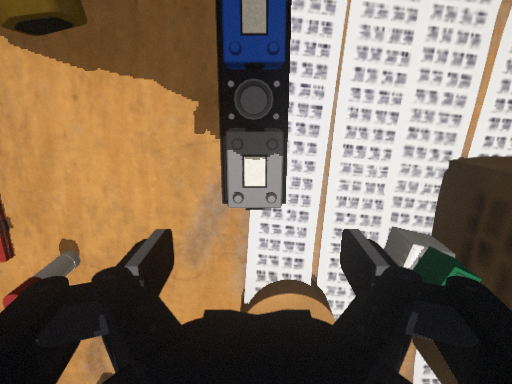

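>>> carry_out(
  offset=[
    [0.061,-0.01,0.003],
    [0.122,-0.02,0.006],
    [0.183,-0.03,0.009],
    [0.244,-0.04,0.012],
    [0.305,-0.05,0.014],
  ],
  delta_rot=[
    [0,0,0],
    [0,0,0],
    [0,0,0],
    [0,0,0],
    [0,0,0],
  ],
)

```text
t: 16.8
position: [0.5773, 0.2228, 0.1827]
eef_rot: [0.677, 0.736, -0.001, -0.001]
force: [0.3, -0.2, -0.5]
width: 0.0852
```

>>> carry_out(
  offset=[
    [0.061,-0.01,0.003],
    [0.122,-0.02,0.005],
    [0.122,-0.02,0.005],
    [0.122,-0.02,0.005],
    [0.122,-0.02,0.005],
  ],
  delta_rot=[
    [0,0,-0.046],
    [0,0,-0.092],
    [0,0,-0.092],
    [0,0,-0.092],
    [0,0,-0.092],
  ],
)

```text
t: 17.42
position: [0.5489, 0.3398, 0.1789]
eef_rot: [0.643, 0.766, -0.0, -0.0]
force: [0.1, -0.5, 0.2]
width: 0.0856
```

```bash
python3 - <<'E'
from m import *
M=np.array([(a*18,b*29) for b in(1,-1) for a in(-1,1)],float)
s=np.load('w_greyp_s.npy',allow_pickle=True).item(); C=cam('wrist',s)
print('grey',fit(plane(C,[(239,143),(271,143),(239,198),(271,198)],.058)[:,:2]*1000,M))
s=r.read_state(); im=r.get_image('wrist'); cv2.imwrite('pics/w_or.png',im); C=cam('wrist',s)
print(s['position'])
for c in blobs(im,(3,150,50),(15,255,255),1000): print(rect(C,c,.03),cv2.boundingRect(c))
for c in blobs(im[140:230,220:300],(0,0,100),(180,90,255),100): print('card',rect(C,c+[220,140],.03),cv2.boundingRect(c))
cv2.imwrite('pics/w_or_c.png',cv2.resize(im[100:260,160:360],None,fx=3,fy=3))
E
python3 go.py 549.5 341 0 10
```

```text
grey (array([655.02985935, -76.9843116 ]), np.float64(4.6946425947769), array([1.69479209, 1.70722595, 0.95259518, 0.97503584]))
[0.54890413 0.33981511 0.17886922]
[564.8 386.2 105.5 246.4   6. ] (228, 0, 112, 241)
card [549.9 341.1  22.8  31.8  10. ] (27, 17, 22, 30)
t 17.48 off [0.0011, 0.0008, 0.179] rot [-0.0, 0.0, -0.001] rows 2.9
```

View pics/w_or_c.png

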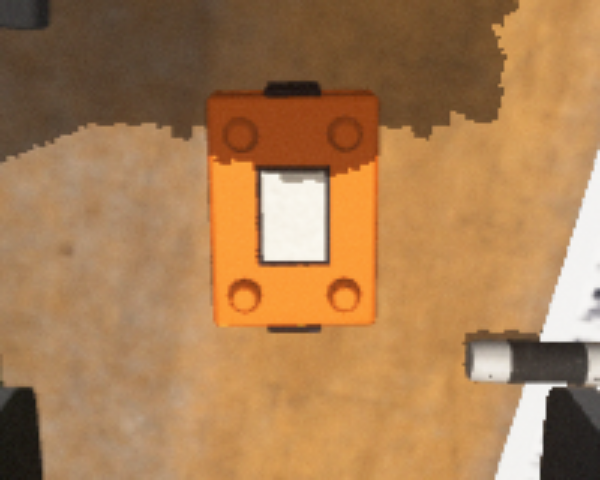

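>>> carry_out(
  offset=[
    [0.001,0.001,0.05],
    [0.001,0.001,0.1],
    [0.001,0.001,0.15],
    [0.001,0.001,0.17],
    [0.001,0.001,0.178],
  ],
  delta_rot=[
    [0,0,0],
    [0,0,0],
    [0,0,0],
    [0,0,0],
    [0,0,0],
  ],
)

```text
t: 18.1
position: [0.5493, 0.3411, 0.0002]
eef_rot: [0.643, 0.766, -0.001, -0.0]
force: [0.1, 0.1, 0.8]
width: 0.0851
```

>>> carry_out(
  offset=[
    [0,0,0],
    [0,0,0],
    [0,0,0],
    [0,0,0],
    [0,0,0],
  ],
  delta_rot=[
    [0,0,0],
    [0,0,0],
    [0,0,0],
    [0,0,0],
    [0,0,0],
  ],
  grip=1,
)

```text
t: 18.73
position: [0.5502, 0.3423, 0.0026]
eef_rot: [0.643, 0.766, 0.001, 0.001]
force: [-0.5, -2.9, 7.6]
width: 0.0588
```

>>> carry_out(
  offset=[
    [0,0,-0.02],
    [0,0,-0.06],
    [0,0,-0.11],
    [0,0,-0.17],
    [0,0,-0.17],
  ],
  delta_rot=[
    [0,0,0],
    [0,0,0],
    [0,0,0],
    [0,0,0],
    [0,0,0],
  ],
)

```text
t: 19.35
position: [0.5512, 0.3431, 0.1763]
eef_rot: [0.643, 0.766, 0.004, 0.002]
force: [0.0, 0.2, -2.7]
width: 0.0595
```

```bash
python3 go.py 653.1 -78.8 130 4.77
```

```text
t 19.35 off [-0.4333, 0.0264, 0.0456] rot [0.008, -0.002, 0.092] rows 7.0
```

>>> carry_out(
  offset=[
    [-0.062,0.004,0],
    [-0.124,0.008,0],
    [-0.186,0.011,0],
    [-0.248,0.015,0],
    [-0.31,0.019,0],
  ],
  delta_rot=[
    [0,0,0],
    [0,0,0],
    [0,0,0],
    [0,0,0],
    [0,0,0],
  ],
)

```text
t: 19.98
position: [0.6219, 0.0383, 0.1705]
eef_rot: [0.643, 0.766, -0.0, -0.0]
force: [0.6, 0.4, -1.1]
width: 0.059
```

>>> carry_out(
  offset=[
    [-0.062,0.004,0.01],
    [-0.123,0.0075,0.04],
    [-0.123,0.0075,0.045],
    [-0.123,0.0075,0.045],
    [-0.123,0.0075,0.045],
  ],
  delta_rot=[
    [0,0,0.046],
    [0,0,0.092],
    [0,0,0.092],
    [0,0,0.092],
    [0,0,0.092],
  ],
)

```text
t: 20.6
position: [0.6509, -0.0784, 0.1268]
eef_rot: [0.677, 0.736, 0.0, 0.0]
force: [-0.4, -0.1, -1.5]
width: 0.059
```

```bash
python3 - <<'E'
from m import *
s=r.read_state(); im=r.get_image('wrist'); cv2.imwrite('pics/w_oheld.png',im)
print(s['position'],s['force'])
E
python3 go.py 653.1 -78.8 62 4.77
```

```text
[ 0.65088077 -0.078357    0.12678722] [-0.36355888 -0.07174605 -1.46515897]
t 20.65 off [-0.0007, 0.002, 0.065] rot [0.001, 0.0, 0.001] rows 1.0
```

View pics/w_oheld.png

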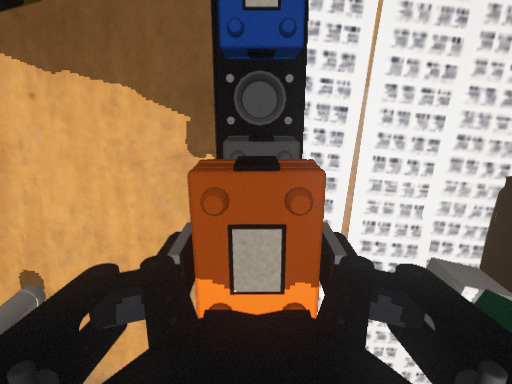

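```bash
python3 - <<'E'
from m import *
s=r.read_state(); C=cam('wrist',s); A=R.from_quat(s['eef_rot'])
for n,px,z in ('or lugs',[(215,201),(300,201)],.1585),('or card',[(231,227),(284,227),(231,293),(284,293)],.154),('grey',[(223,140),(301,140)],.053),('well',[(260,98)],.038),('plate',[(215,100),(307,100)],.012):
    T=A.inv().apply(plane(C,px,z)-s['position'])*1000; print(n,T.round(1).tolist(),T.mean(0).round(1))
E
```

```text
or lugs [[28.5, -17.4, -31.5], [28.5, 18.7, -31.5]] [ 28.5   0.6 -31.5]
or card [[14.6, -11.4, -27.0], [14.6, 12.7, -27.0], [-20.3, -12.2, -27.0], [-20.3, 13.6, -27.0]] [ -2.9   0.7 -27. ]
grey [[42.9, -25.7, 73.9], [42.9, 34.7, 74.0]] [42.9  4.5 74. ]
well [[74.6, 3.0, 89.0]] [74.6  3.  89. ]
plate [[73.8, -36.6, 114.9], [73.9, 45.1, 115.0]] [ 73.8   4.2 115. ]
```

>>> carry_out(
  offset=[
    [0,0.0025,0.03],
    [0,0.0025,0.056],
    [0,0.0025,0.062],
    [0,0.0025,0.065],
    [0,0.0025,0.068],
  ],
  delta_rot=[
    [0,0,0],
    [0,0,0],
    [0,0,0],
    [0,0,0],
    [0,0,0],
  ],
)

```text
t: 21.28
position: [0.654, -0.0792, 0.0594]
eef_rot: [0.677, 0.736, 0.0, 0.001]
force: [-1.1, 3.0, -0.6]
width: 0.0589
```

>>> carry_out(
  offset=[
    [0,0,0.001],
    [0,0,0.002],
    [0,0,0.003],
    [0,0,0.004],
    [0,0,0.004],
  ],
  delta_rot=[
    [0,0,0],
    [0,0,0],
    [0,0,0],
    [0,0,0],
    [0,0,0],
  ],
)

```text
t: 21.9
position: [0.6537, -0.0792, 0.0565]
eef_rot: [0.677, 0.736, 0.001, 0.001]
force: [-9.1, 5.3, 24.5]
width: 0.0593
```

>>> carry_out(
  offset=[
    [0,0,-0.002],
    [0,0,-0.002],
    [0,0,-0.002],
    [0,0,-0.002],
    [0,0,-0.002],
  ],
  delta_rot=[
    [0,0,0],
    [0,0,0],
    [0,0,0],
    [0,0,0],
    [0,0,0],
  ],
  grip=0,
)

```text
t: 22.52
position: [0.6534, -0.0794, 0.0562]
eef_rot: [0.677, 0.736, -0.0, -0.0]
force: [0.7, -1.0, -0.2]
width: 0.0855
```

>>> carry_out(
  offset=[
    [0,0,-0.02],
    [0,0,-0.06],
    [0,0,-0.12],
    [0,0,-0.14],
    [0,0,-0.14],
  ],
  delta_rot=[
    [0,0,0],
    [0,0,0],
    [0,0,0],
    [0,0,0],
    [0,0,0],
  ],
)

```text
t: 23.15
position: [0.6541, -0.0795, 0.1976]
eef_rot: [0.677, 0.736, 0.001, 0.001]
force: [0.6, 0.8, -1.2]
width: 0.0855
```

```bash
python3 go.py 411.6 253.4 180 9
```

```text
t 23.15 off [0.3519, -0.2141, 0.0167] rot [0.003, 0.001, -0.074] rows 6.6
```

>>> carry_out(
  offset=[
    [0.053,-0.0325,0.002],
    [0.106,-0.065,0.004],
    [0.159,-0.0975,0.006],
    [0.212,-0.13,0.008],
    [0.265,-0.1625,0.01],
  ],
  delta_rot=[
    [0,0,0],
    [0,0,0],
    [0,0,0],
    [0,0,0],
    [0,0,0],
  ],
)

```text
t: 23.78
position: [0.4674, 0.1724, 0.1848]
eef_rot: [0.677, 0.736, -0.001, -0.001]
force: [-0.2, 0.8, 0.6]
width: 0.0855
```

>>> carry_out(
  offset=[
    [0.045,-0.026,0.003],
    [0.087,-0.052,0.007],
    [0.087,-0.052,0.007],
    [0.087,-0.052,0.007],
    [0.087,-0.052,0.007],
  ],
  delta_rot=[
    [0,0,-0.037],
    [0,0,-0.074],
    [0,0,-0.074],
    [0,0,-0.074],
    [0,0,-0.074],
  ],
)

```text
t: 24.4
position: [0.4109, 0.2529, 0.1788]
eef_rot: [0.65, 0.76, -0.0, -0.0]
force: [0.9, 0.8, -0.5]
width: 0.0853
```

```bash
python3 - <<'E'
from m import *
s=r.read_state(); im=r.get_image('wrist'); cv2.imwrite('pics/w_gr.png',im); C=cam('wrist',s)
print(s['position'])
for c in blobs(im,(45,100,30),(85,255,255),1000): print(rect(C,c,.03),cv2.boundingRect(c))
for c in blobs(im[140:230,220:300],(0,0,100),(180,90,255),100): print('card',rect(C,c+[220,140],.03),cv2.boundingRect(c))
E
python3 go.py 411.6 253.4 1 9
```

```text
[0.41091398 0.25290061 0.17884621]
[411.7 254.4  59.7  85.4   9.1] (229, 131, 58, 79)
card [412.2 252.5  25.   33.    8.9] (26, 18, 24, 31)
t 24.45 off [0.0004, 0.0008, 0.178] rot [-0.0, 0.0, -0.002] rows 2.8
```

>>> carry_out(
  offset=[
    [0,0.001,0.05],
    [0,0.001,0.1],
    [0,0.001,0.15],
    [0,0.001,0.17],
    [0,0.001,0.178],
  ],
  delta_rot=[
    [0,0,0],
    [0,0,0],
    [0,0,0],
    [0,0,0],
    [0,0,0],
  ],
)

```text
t: 25.08
position: [0.4113, 0.253, 0.0002]
eef_rot: [0.65, 0.76, -0.001, -0.0]
force: [0.1, 0.5, 0.6]
width: 0.0853
```

>>> carry_out(
  offset=[
    [0,0,0],
    [0,0,0],
    [0,0,0],
    [0,0,0],
    [0,0,0],
  ],
  delta_rot=[
    [0,0,0],
    [0,0,0],
    [0,0,0],
    [0,0,0],
    [0,0,0],
  ],
  grip=1,
)

```text
t: 25.7
position: [0.4122, 0.2539, 0.0023]
eef_rot: [0.65, 0.76, 0.001, 0.001]
force: [-1.2, -2.4, 8.6]
width: 0.059
```

>>> carry_out(
  offset=[
    [0,0,-0.02],
    [0,0,-0.06],
    [0,0,-0.11],
    [0,0,-0.15],
    [0,0,-0.15],
  ],
  delta_rot=[
    [0,0,0],
    [0,0,0],
    [0,0,0],
    [0,0,0],
    [0,0,0],
  ],
)

```text
t: 26.32
position: [0.4129, 0.2544, 0.1543]
eef_rot: [0.649, 0.76, 0.003, 0.001]
force: [0.8, -0.4, -2.6]
width: 0.059
```

```bash
python3 go.py 641.1 70.7 130 4.77
```

```text
t 26.32 off [-0.2172, 0.1965, 0.0251] rot [0.005, -0.001, 0.074] rows 4.7
```

>>> carry_out(
  offset=[
    [-0.0435,0.0395,0],
    [-0.087,0.079,0],
    [-0.1305,0.118,0],
    [-0.174,0.1575,0.01],
    [-0.217,0.1965,0.024],
  ],
  delta_rot=[
    [0,0,0.015],
    [0,0,0.03],
    [0,0,0.045],
    [0,0,0.06],
    [0,0,0.074],
  ],
)

```text
t: 26.95
position: [0.6407, 0.0687, 0.1263]
eef_rot: [0.677, 0.736, -0.0, -0.0]
force: [0.7, 0.4, -1.2]
width: 0.0591
```

>>> carry_out(
  offset=[
    [0,0,0],
    [0,0,0],
    [0,0,0],
    [0,0,0],
    [0,0,0],
  ],
  delta_rot=[
    [0,0,0],
    [0,0,0],
    [0,0,0],
    [0,0,0],
    [0,0,0],
  ],
)

```text
t: 27.58
position: [0.6392, 0.0707, 0.1276]
eef_rot: [0.677, 0.736, 0.0, 0.0]
force: [-0.0, -0.6, -2.0]
width: 0.059
```

```bash
python3 go.py 641.3 70.7 56.5 4.77
```

```text
t 27.57 off [-0.0002, 0.0021, 0.0711] rot [0.0, 0.0, 0.0] rows 1.1
```

>>> carry_out(
  offset=[
    [0,0.002,0.03],
    [0,0.002,0.058],
    [0,0.002,0.064],
    [0,0.002,0.067],
    [0,0.002,0.069],
  ],
  delta_rot=[
    [0,0,0],
    [0,0,0],
    [0,0,0],
    [0,0,0],
    [0,0,0],
  ],
)

```text
t: 28.2
position: [0.642, 0.0704, 0.0592]
eef_rot: [0.677, 0.736, 0.0, 0.001]
force: [0.4, 0.1, -1.8]
width: 0.0592
```

>>> carry_out(
  offset=[
    [0,0,0.001],
    [0,0,0.002],
    [0,0,0.003],
    [0,0,0.004],
    [0,0,0.004],
  ],
  delta_rot=[
    [0,0,0],
    [0,0,0],
    [0,0,0],
    [0,0,0],
    [0,0,0],
  ],
)

```text
t: 28.82
position: [0.6417, 0.0704, 0.0562]
eef_rot: [0.677, 0.736, 0.001, 0.001]
force: [-8.0, -0.0, 22.3]
width: 0.0593
```

>>> carry_out(
  offset=[
    [0,0,-0.002],
    [0,0,-0.002],
    [0,0,-0.002],
    [0,0,-0.002],
    [0,0,-0.002],
  ],
  delta_rot=[
    [0,0,0],
    [0,0,0],
    [0,0,0],
    [0,0,0],
    [0,0,0],
  ],
  grip=0,
)

```text
t: 29.45
position: [0.6414, 0.0704, 0.0562]
eef_rot: [0.677, 0.736, -0.0, -0.0]
force: [-0.8, 0.4, 0.2]
width: 0.0851
```

>>> carry_out(
  offset=[
    [0,0,-0.02],
    [0,0,-0.06],
    [0,0,-0.12],
    [0,0,-0.16],
    [0,0,-0.16],
  ],
  delta_rot=[
    [0,0,0],
    [0,0,0],
    [0,0,0],
    [0,0,0],
    [0,0,0],
  ],
)

```text
t: 30.08
position: [0.6427, 0.0704, 0.2193]
eef_rot: [0.677, 0.736, 0.002, 0.002]
force: [0.2, -1.1, -0.4]
width: 0.0851
```

```bash
python3 go.py 411 -232 220 4.77
```

```text
t 30.07 off [-0.2821, -0.256, -0.0018] rot [0.005, 0.001, -0.0] rows 6.1
```

>>> carry_out(
  offset=[
    [-0.045,-0.041,0],
    [-0.09,-0.082,0],
    [-0.135,-0.123,0],
    [-0.18,-0.164,0],
    [-0.225,-0.205,0],
  ],
  delta_rot=[
    [0,0,0],
    [0,0,0],
    [0,0,0],
    [0,0,0],
    [0,0,0],
  ],
)

```text
t: 30.7
position: [0.4541, -0.1719, 0.2154]
eef_rot: [0.677, 0.736, -0.0, -0.0]
force: [0.6, -1.2, 0.2]
width: 0.0851
```

>>> carry_out(
  offset=[
    [-0.04,-0.035,0],
    [-0.057,-0.051,0],
    [-0.057,-0.051,0],
    [-0.057,-0.051,0],
    [-0.057,-0.051,0],
  ],
  delta_rot=[
    [0,0,0],
    [0,0,0],
    [0,0,0],
    [0,0,0],
    [0,0,0],
  ],
)

```text
t: 31.32
position: [0.4101, -0.2311, 0.216]
eef_rot: [0.677, 0.736, 0.0, -0.0]
force: [0.5, -0.1, 0.5]
width: 0.0853
```

```bash
python3 - <<'E'
from m import *
s=r.read_state(); im=r.get_image('wrist'); cv2.imwrite('pics/w_glue.png',im); C=cam('wrist',s)
print(s['position'])
for c in blobs(im,(0,100,50),(6,255,255),300)+blobs(im,(174,100,50),(180,255,255),300): print(rect(C,c,.096),cv2.boundingRect(c))
cv2.imwrite('pics/w_glue_c.png',cv2.resize(im[80:300,130:380],None,fx=2.4,fy=2.4))
E
```

```text
[ 0.4101172  -0.23112515  0.21600164]
[ 410.8 -230.4   25.4   31.     4.9] (244, 163, 27, 32)
[ 338.1 -161.5   20.8  118.7    6.2] (166, 26, 32, 138)
```

View pics/w_glue_c.png

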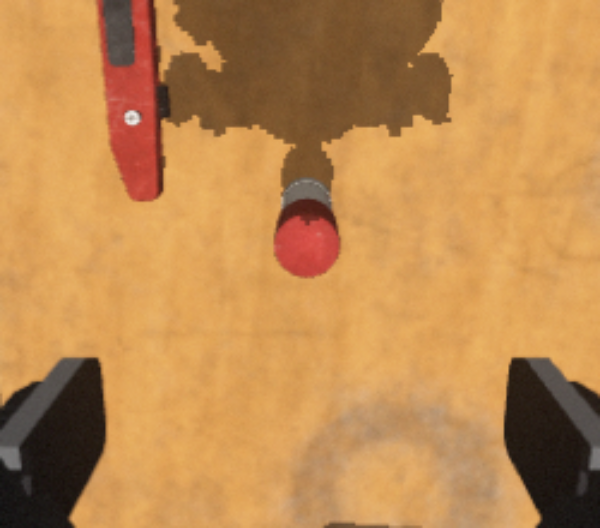

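```bash
python3 - <<'E'
from m import *
import go
s=r.read_state(); C=cam('wrist',s); p=plane(C,[(257.9,182)],.096)[0]*1000; print(p, 'top cam', plane(cam('top'),[(364,240.5)],.096)*1000)
go.plan(p[0],p[1],42,4.77,s)
E
```

```text
[ 411.93091573 -233.75321098   96.        ] top cam [[ 411.23205918 -233.65385261   96.        ]]
t 31.38 off [-0.0027, 0.0016, 0.1741] rot [-0.0, -0.0, 0.001] rows 2.8
```

>>> carry_out(
  offset=[
    [-0.0025,0.001,0.03],
    [-0.0025,0.001,0.08],
    [-0.0025,0.001,0.13],
    [-0.0025,0.001,0.165],
    [-0.0025,0.001,0.174],
  ],
  delta_rot=[
    [0,0,0],
    [0,0,0],
    [0,0,0],
    [0,0,0],
    [0,0,0],
  ],
)

```text
t: 32.0
position: [0.4103, -0.2332, 0.0408]
eef_rot: [0.677, 0.736, -0.0, -0.001]
force: [0.2, 0.5, 1.0]
width: 0.0855
```

>>> carry_out(
  offset=[
    [0,0,0],
    [0,0,0],
    [0,0,0],
    [0,0,0],
    [0,0,0],
  ],
  delta_rot=[
    [0,0,0],
    [0,0,0],
    [0,0,0],
    [0,0,0],
    [0,0,0],
  ],
  grip=1,
  squeeze=30,
)

```text
t: 32.62
position: [0.4113, -0.2347, 0.0432]
eef_rot: [0.677, 0.736, 0.0, 0.001]
force: [0.0, 0.7, 9.1]
width: 0.0262
```

>>> carry_out(
  offset=[
    [0,0,0],
    [0,0,0],
    [0,0,0],
    [0,0,0],
    [0,0,0],
  ],
  delta_rot=[
    [0,0,0],
    [0,0,0],
    [0,0,0],
    [0,0,0],
    [0,0,0],
  ],
)

```text
t: 33.25
position: [0.4114, -0.2347, 0.0432]
eef_rot: [0.677, 0.736, 0.0, 0.001]
force: [-1.2, 0.6, 8.8]
width: 0.0265
```

>>> carry_out(
  offset=[
    [0,0,-0.02],
    [0,0,-0.06],
    [0,0,-0.11],
    [0,0,-0.15],
    [0,0,-0.15],
  ],
  delta_rot=[
    [0,0,0],
    [0,0,0],
    [0,0,0],
    [0,0,0],
    [0,0,0],
  ],
)

```text
t: 33.88
position: [0.412, -0.2352, 0.1951]
eef_rot: [0.677, 0.736, 0.0, 0.003]
force: [0.6, 0.7, -0.7]
width: 0.0265
```

```bash
python3 go.py 647.3 -4.9 180 4.77
```

```text
t 33.88 off [0.2101, 0.2535, 0.0153] rot [0.004, 0.004, -0.0] rows 5.3
```

>>> carry_out(
  offset=[
    [0.038,0.046,0],
    [0.076,0.092,0],
    [0.114,0.138,0],
    [0.152,0.184,0.005],
    [0.19,0.23,0.01],
  ],
  delta_rot=[
    [0,0,0],
    [0,0,0],
    [0,0,0],
    [0,0,0],
    [0,0,0],
  ],
)

```text
t: 34.5
position: [0.6253, -0.0242, 0.1812]
eef_rot: [0.677, 0.736, -0.0, -0.0]
force: [0.6, -1.3, 0.2]
width: 0.0267
```

>>> carry_out(
  offset=[
    [0.02,0.0235,0.003],
    [0.02,0.0235,0.003],
    [0.02,0.0235,0.003],
    [0.02,0.0235,0.003],
    [0.02,0.0235,0.003],
  ],
  delta_rot=[
    [0,0,0],
    [0,0,0],
    [0,0,0],
    [0,0,0],
    [0,0,0],
  ],
)

```text
t: 35.12
position: [0.6458, -0.0047, 0.1796]
eef_rot: [0.678, 0.736, 0.0, 0.0]
force: [0.6, 0.3, -0.4]
width: 0.0259
```

```bash
python3 - <<'E'
from m import *
s=r.read_state(); im=r.get_image('wrist'); cv2.imwrite('pics/w_gluehold.png',im)
print(s['position'],s['force'],s['width'])
sc=r.get_image('scene'); cv2.imwrite('pics/sc_glue.png',sc)
a=cv2.resize(sc[90:260,190:360],(600,600)); 
cv2.imwrite('pics/mix.png',np.hstack([cv2.resize(im,(480,360)),cv2.resize(sc[120:230,220:320],(320,360))]))
E
python3 go.py 647.3 -4.9 53.2 4.77
```

```text
[ 0.64579465 -0.00468408  0.17959722] [ 0.64456794  0.32992166 -0.35068221] 0.02585932004943652
t 35.23 off [-0.0005, 0.0013, 0.1263] rot [0.0, 0.0, -0.001] rows 2.0
```

View pics/mix.png

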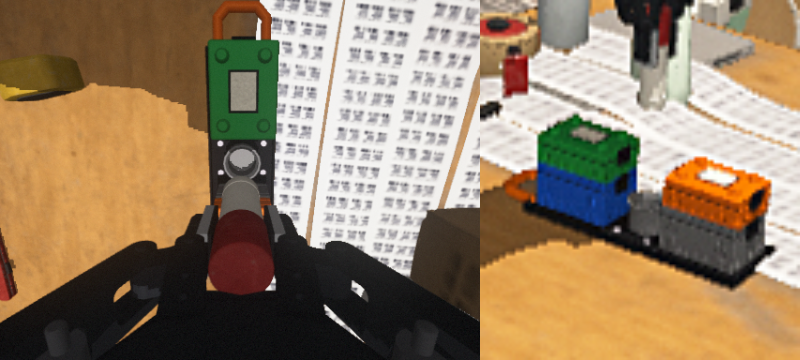

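```bash
python3 - <<'E'
from m import *
s=r.read_state(); C=cam('wrist',s); A=R.from_quat(s['eef_rot']); im=cv2.imread('pics/w_gluehold.png')
g=cv2.cvtColor(im,cv2.COLOR_BGR2GRAY)
cv2.imwrite('pics/z.png',cv2.resize(im[140:320,200:320],None,fx=4.5,fy=3.3,interpolation=cv2.INTER_CUBIC)[:600])
c=cv2.HoughCircles(g[145:195,230:285],cv2.HOUGH_GRADIENT,1,50,param1=80,param2=8,minRadius=14,maxRadius=24); print(c+np.array([230,145,0]))
u,v=(c[0,0,:2]+[230,145]); print('well',A.inv().apply(plane(C,[(u,v)],.038)-s['position'])*1000)
E
```

```text
[[[257.5        173.5         19.89999962]]]
well [[  0.8569202    1.30002528 141.5207475 ]]
```

View pics/z.png

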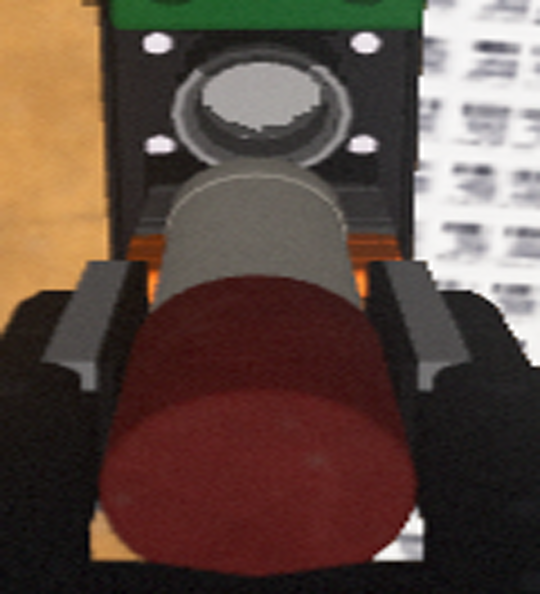

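```bash
python3 - <<'E'
from m import *
s=r.read_state(); C=cam('wrist',s); A=R.from_quat(s['eef_rot'])
f=lambda px,z:(A.inv().apply(plane(C,px,z)-s['position'])*1000).round(1).tolist()
print('well',f([(258.3,172.4)],.038)); zb=s['position'][2]-.0432
print('tube bottom L,R,near',f([(236.7,198),(277.1,198),(256.9,187.6)],zb))
print('cap top L,R,near,far',f([(222.4,288),(292.4,288),(257,258.2),(257,314)],zb+.096))
E
```

```text
well [[2.0, 2.1, 141.5]]
tube bottom L,R,near [[5.7, -13.7, 43.2], [5.7, 14.7, 43.2], [13.3, 0.5, 43.2]]
cap top L,R,near,far [[0.9, -12.7, -52.8], [0.9, 13.8, -52.8], [13.5, 0.4, -52.8], [-10.9, 0.4, -52.8]]
```

>>> carry_out(
  offset=[
    [0.0005,0.0012,0.04],
    [0.0005,0.0012,0.08],
    [0.0005,0.0012,0.09],
    [0.0005,0.0012,0.1],
    [0.0005,0.0012,0.11],
  ],
  delta_rot=[
    [0,0,0],
    [0,0,0],
    [0,0,0],
    [0,0,0],
    [0,0,0],
  ],
)

```text
t: 35.85
position: [0.648, -0.0036, 0.07]
eef_rot: [0.677, 0.736, 0.001, 0.001]
force: [0.1, -0.7, 0.5]
width: 0.0264
```

>>> carry_out(
  offset=[
    [0,0,0.005],
    [0,0,0.01],
    [0,0,0.014],
    [0,0,0.016],
    [0,0,0.016],
  ],
  delta_rot=[
    [0,0,0],
    [0,0,0],
    [0,0,0],
    [0,0,0],
    [0,0,0],
  ],
)

```text
t: 36.48
position: [0.6474, -0.0034, 0.0534]
eef_rot: [0.677, 0.736, 0.0, 0.0]
force: [-0.3, 0.6, -0.9]
width: 0.0265
```

>>> carry_out(
  offset=[
    [0,0,0.0005],
    [0,0,0.0005],
    [0,0,0.0005],
    [0,0,0.0005],
    [0,0,0.0005],
  ],
  delta_rot=[
    [0,0,0],
    [0,0,0],
    [0,0,0],
    [0,0,0],
    [0,0,0],
  ],
  grip=0,
)

```text
t: 37.1
position: [0.6473, -0.0034, 0.0528]
eef_rot: [0.677, 0.736, 0.0, 0.0]
force: [0.3, 0.1, -0.3]
width: 0.0858
```

>>> carry_out(
  offset=[
    [0,0,-0.02],
    [0,0,-0.06],
    [0,0,-0.12],
    [0,0,-0.16],
    [0,0,-0.16],
  ],
  delta_rot=[
    [0,0,0],
    [0,0,0],
    [0,0,0],
    [0,0,0],
    [0,0,0],
  ],
)

```text
t: 37.72
position: [0.6485, -0.0036, 0.2159]
eef_rot: [0.677, 0.736, 0.002, 0.002]
force: [-0.7, -0.4, 0.0]
width: 0.0855
```

>>> carry_out(
  offset=[
    [0,-0.06,0],
    [0,-0.12,0],
    [0,-0.18,0],
    [0,-0.24,0],
    [0,-0.27,0],
  ],
  delta_rot=[
    [0,0,0],
    [0,0,0],
    [0,0,0],
    [0,0,0],
    [0,0,0],
  ],
)

```text
t: 38.35
position: [0.3751, -0.0254, 0.2119]
eef_rot: [0.677, 0.736, -0.0, -0.001]
force: [0.8, 0.5, 0.5]
width: 0.0853
```

```bash
python3 - <<'E'
from m import *
s=r.read_state(); print(s['t'],s['position'],s['width'],s['force'])
sc=r.get_image('scene'); tp=r.get_image('top'); cv2.imwrite('pics/sc_end.png',sc); cv2.imwrite('pics/top_end.png',tp)
cv2.imwrite('pics/end.png',np.hstack([cv2.resize(sc[130:220,215:325],(440,360),interpolation=cv2.INTER_CUBIC),cv2.resize(tp[110:190,185:265+65],(360,360*80//145))if 0 else cv2.resize(tp[90:200,90:400],(360,360))]))
a=cv2.imread('pics/top0.png'); d=cv2.absdiff(a,tp).max(2)
for n,(u,v) in dict(tape=(237,238),marker=(146,136),roll=(374,121)).items(): print(n,d[v-25:v+25,u-20:u+20].mean(),(d[v-25:v+25,u-20:u+20]>60).sum())
C=cam('top')
for k,z in (('green',.084),('orange',.084)):
    for c in blobs(tp[110:190,190:330],*HUE[k]): print(k,rect(C,c+[190,110],z))
E
```

```text
38.35 [ 0.37506361 -0.02544966  0.21194769] 0.08532117084455615 [0.80009685 0.4932772  0.54223788]
tape 33.87 126
marker 7.167 0
roll 5.831 0
green [641.5  70.5  58.9  82.6   4.9]
orange [622.2 135.7  39.4  56.6 -83.3]
orange [653.6 -80.   58.5  82.6   5. ]
```

View pics/end.png

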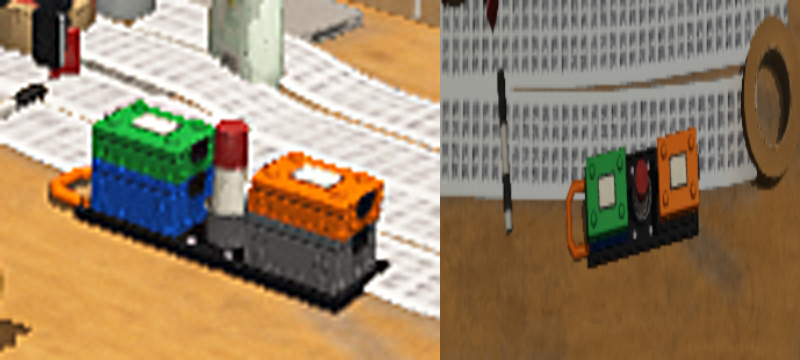

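```bash
python3 -c "
from workcell import r
print(r.job_done())"
```

```text
the job is handed in; nothing more can be done
None
```

The caddy is made up and handed in at about 38 s. The order was blue by the grip loop, grey on the other place, orange on grey, green on blue, then the glue stick, cap up, in the well.

**Seating:** Each case's final TCP height came within about 0.2 mm of the fully home value, under a 20–25 N press. After release, the top camera put the lids at (641.5, 70.5) and (653.6, −80.0) mm. The two places were measured at (641.1, 70.7) and (653.5, −78.8) mm. The glue stick went in with no lateral force, and the scene picture shows it upright.

**Disagreements:**
- A sideways force of about 8 N in x showed each time a case was pressed down. It went away on release.
- One wrist-camera reading of the placed grey case, from hand-picked pixels, was about 2 mm off with poor residuals. I used the caddy's own measurement instead.

**Bystanders:** The marker and tape roll look unchanged in the top image. The before/after check on the tape measure was inconclusive: that patch of the image changed, most likely from the arm and its shadow. I planned the moves to stay clear of it, but did not measure it again.

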